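# Seat the die disc in the press bed and close the keeper

## Robot

A 6-joint arm with a two-finger parallel gripper is mounted at the origin on the work surface. World frame = base frame: x ahead of the robot, y to its left, z up, the work surface at z = 0. Lengths are in m, angles in rad, forces in N, time in s.
With the tool pointing down it reaches from about 0.25 to 0.775 m from the base axis. Payload 4 kg.
Tool frame: the origin (TCP) lies at the very end of the fingers, on their centre line; the grasp point (between the pads) lies 19 mm behind it; z points along the fingers, y is the direction in which the jaws open and shut (so a half turn about z gives the same grasp; the last joint's range is limited). The gripper opens to 94 mm and grips with 3 to 60 N. Pads are 16 mm wide; open, the fingers measure 119 mm over their backs; the gripper's body (75 mm by 177 mm) begins 78 mm behind the grasp point.
Start: joints at [-1.332, 0.087, 1.371, -0, 1.684, -0.103], TCP at [0.184, -0.518, 0.206] pointing down, gripper open.
Joint ranges: [-3.1, 3.1], [-0.76, 2.03], [0.27, 2.55], [-1.08, 4.22], [0.17, 2.65], [-2.57, 2.57]. Speed limits (rad/s): [2.79, 2.79, 3.14, 3.14, 3.14, 3.14].

## Interface

Orientations are given as [roll, pitch, yaw] about the fixed x, y, z axes, in that order (R = Rz(yaw) Ry(pitch) Rx(roll)).
In Python, from bench import robot, cams, models gives the robot as it stands.
- The arm moves only by the tool step_arm, never from a script. Its argument "series" is a list of rows, each a list of 5 numbers: the gripper command: -1 is shut, 1 is fully open, values between are in proportion, then the shift along the tool's x, y, z in mm, then the turn about the tool's z in degrees. A call has 1 to 20 rows; each row is the pose to reach, as a shift and turn from the pose commanded when the call began, along the tool's axes at that moment; what a row does not reach only later rows make up. A row lasts 1/8 s, in which the tool goes at most 62.5 mm and 10.7 degrees, less where a joint would pass 70% of its speed; a pose out of reach is approached as far as the arm can. A call with a gripper value outside its range is refused whole. The fingers move at their own pace and stop on an object; the grip force is fixed at half the most. Time passes only in rows, so rows that repeat a pose let the fingers close. It gives the time, the measured TCP pose, the force and the opening at its end, in the units of the state.
- robot.get_obs(): the state, without advancing time (a new reading comes with each control period).
- cams.snapshot(name): name is "scene" or "top"; returns a dict with "pixels" (384x512x3 uint8, red, green, blue), "fov_y" (degrees; the focal length in pixels is half the picture's height over the tangent of half this angle, whatever the lens; pixels are square), "cx", "cy" (the principal point, pixels), "R" (3x3) and "t" (3): a world point X has camera coordinates R X + t. Camera axes: x right, y down, z forward; pixel columns grow to the right and rows downward; lengths in m; the calibration is good to about 2 mm. A picture is of the moment at which its call begins. There is no depth.
- robot.close_job(): hands the job in, once; it reports no verdict.
Trained networks look in a picture, given as the dict that the camera call returned (one of the last four; its "shot" number tells which), for a name from the list of things; names that differ only in an ending like _2 or _b are one class to them, and where a whole thing is asked for, a point or a joint stands for the part that bears it (a point fixed in the world has none). Each returns a list of dicts, best first, with "p" (0 to 1); they miss things now and then, are a little off and sometimes report something else, mostly with a low value. They report only what shows in the picture. A call takes as long as a camera call. They do not tell look-alikes from the thing itself.
- models.find_in(picture, label): "position" ([x, y, z] in m, in world coordinates, good to about 4 mm: the middle of the surface that is visible of it).
- models.pinpoint(picture, label): "position" ([x, y, z] in m, in world coordinates, good to about 4 mm: a listed point, or the origin of a listed thing).
The state is a dict: "time": time; "joint_positions": joint angles; "qvel": joint speeds; "joint_torque": joint torques, N m; "tool_pos": TCP position; "ee_rot": TCP orientation; "wrist_force": force on the tool from outside, world axes, zero at the start; "wrist_torque": the same for the moment, N m; "width": finger opening in m.
Only numpy, scipy, OpenCV 4.12 (cv2) and the standard library are available. Lean on these libraries where they do the work, as an engineer would, in place of code of your own. Each camera call takes 0.05 s, during which the arm holds its last target. There are 200 camera calls.

## Task

Set up the dark steel press bed for the next boot: with the fingertips push the larger brass disc, which lies loose on the bed, across it until it drops into the round recess and lies flat at the bottom, and then push the keeper arm round by its black post until it stops over the disc. Only push: never lift or carry the disc or let it leave the bed, and leave the small brass disc, the steel punch and everything else on the table where they are.

Things in the scene. Friction and masses are not known exactly. Their poses are not given: they have to be found in the camera images.
- bed: The press bed: a fixed flat dark steel plate 180 mm (its x) by 280 mm (its y) by 20 mm high, standing on the table. Origin at the centre of its underside, z up; its flat top is at z = 20 mm. It starts turned by up to about 0.3 rad.
- recess (a point): Centre of the mouth of the round flat-bottomed recess in the bed, level with the bed's top, at (0, 35, 20) mm in the bed's frame. 46 mm in diameter, 9 mm deep, its floor bright steel, with a 1 mm chamfer at its rim: the larger disc fits with 2 mm of play all round and its top then lies 1 mm below the bed's top.
- die_center (a point): Centre (half-way up) of the larger loose brass disc: 42 mm in diameter, 8 mm thick, about 90 g. It starts flat on the bed's top towards the bed's -y end, 80 to 150 mm from the recess, with nothing in between. Its centre is 24 mm above the bed's underside when on the bed's top and 15 mm when down in the recess.
- small_die_center (a point): Centre of the smaller brass disc, 24 mm in diameter, 8 mm thick, loose on the far +x, +y corner of the bed. To be left alone.
- punch: A steel punch, 20 mm in diameter at the foot and 56 mm tall, standing loose on the bed's far (+x) edge. Origin at the centre of its foot. To be left alone.
- keeper (a joint): Angle (rad) of the keeper arm about its upright pivot. 0: against its stop, along the bed's -y, over the recess. It starts open at 1.3 to 1.6, pointing about along the bed's -x (towards the robot), and is closed by turning it counter-clockwise seen from above. At angle a it points along (-sin a, -cos a) in the bed's frame. It stays where it is left; about 1 N at the post moves it.
- keeper_pivot (a point): The keeper's pivot axis, at (0, 95) mm in the bed's frame, at the height of the arm's underside: 23 mm above the table, 3 mm above the bed's top. The arm is a flat steel bar 62 mm long, 18 mm wide, 6 mm thick; its round hub has 11 mm radius and is 9 mm high.
- keeper_post (a point): Centre of the top of the black round post on the keeper, by which it is pushed: 14 mm in diameter, 45 mm out from the pivot. It rises from the arm's top (29 mm above the table) to this point at 63 mm above the table.
- hammer: A hammer lying on the table to the robot's right. Bystander.
- glue: A can, 70 mm in diameter and 90 mm tall, standing on the table to the robot's left. Bystander.
- spool: A grey thread spool, 60 mm in diameter and 98 mm tall, on the table beyond the bed to the left. Bystander.
- rivets: A blue sorting tray 100 by 140 by 35 mm, on the table to the robot's right. Bystander.
- brush: A brush lying on the table to the robot's left. Bystander.
Mind the look-alikes: they are no part of the job. What is shaped like the part that bears die_center but green is not meant.

How it is judged:
On the way, in this order (a step that is already met when the one before it is completed fails the run):
1. the larger disc lies flat in the recess, with the keeper still open (horizontal distance between die_center and recess below 0.004 m and z of die_center in the frame of bed below 0.0175 m and angle between die_center's own z axis and vertical below 0.06 rad and value of joint keeper above 0.8 rad), for 0.2 s.
2. the keeper is against its stop over the disc (value of joint keeper below 0.12 rad and horizontal distance between die_center and recess below 0.004 m and z of die_center in the frame of bed below 0.0175 m and angle between die_center's own z axis and vertical below 0.06 rad), for 0.2 s.
At the end, for the whole second after the job is handed in: The larger disc lies flat (within 0.06 rad) at the bottom of the recess (centre within 4 mm of the recess's centre and no more than 2.5 mm above its seated height), at rest, and the keeper is within 0.12 rad of its stop over it (all of step 2 and linear speed of die below 0.01 m/s); the robot touches nothing.
It fails at once if the larger disc is lifted (centre more than 6 mm above where it lay on the bed) (z of die_center in the frame of bed above 0.03 m).
It fails at once if the larger disc leaves the bed (z of die_center in the frame of bed below 0.01 m).
It fails at once if the small disc is moved by more than 15 mm (distance of small_die_center from where it was at the start of the episode above 0.015 m).
It fails at once if the punch is moved by more than 15 mm or tipped (distance of punch from where it was at the start of the episode above 0.015 m or angle between punch's own z axis and vertical above 0.4 rad).
It fails at once if a bystander on the table is moved by more than 25 mm (distance of any of hammer, glue, spool, rivets, brush from where it was at the start of the episode above 0.025 m).
It also fails if it takes over 51 s, if anything falls off the work surface, if the arm or the gripper's body presses on something with over 40 N, if the wrist force passes 120 N, or if a joint passes its speed limit or range.

## Working session

There is one attempt and no reset: what is moved stays moved. The work goes in short steps, Python scripts to look and compute and a tool call to move; the robot and the scene stay as the last step left them, time stands still between calls to the robot, and variables do not carry over. Pictures are saved under pics/ and viewed, about 8 in all and at most 12, crops included, and the job is handed in when it is done.

Besides the shell and the picture viewer there is one more tool, called after "Emit:" as name([rows], argument=value, ...), one row to a line, values as JSON. step_arm: Moves the arm, as the interface text tells. Its arguments: {"type":"object","properties":{"series":{"type":"array","items":{"type":"array","items":{"type":"number"}}}},"required":["series"]}

```bash
mkdir -p pics; cat > h.py <<'E'
from bench import robot,cams,models
import numpy as np,cv2
def K(p):
    h=p["pixels"].shape[0]; f=h/2/np.tan(np.radians(p["fov_y"])/2); return f
def proj(p,X):
    c=np.asarray(p["R"])@np.asarray(X,float)+p["t"]; f=K(p); return np.array([p["cx"]+f*c[0]/c[2],p["cy"]+f*c[1]/c[2]])
def unproj(p,uv,z):
    R=np.asarray(p["R"]);C=-R.T@np.asarray(p["t"]);f=K(p)
    d=R.T@np.array([(uv[0]-p["cx"])/f,(uv[1]-p["cy"])/f,1]); return C+d*(z-C[2])/d[2]
def save(p,n,s=1.5,crop=None):
    im=p["pixels"][:,:,::-1]
    if crop: im=im[crop[1]:crop[3],crop[0]:crop[2]]
    cv2.imwrite(f"pics/{n}.png",cv2.resize(im,None,fx=s,fy=s,interpolation=cv2.INTER_CUBIC))
E
python3 - <<'E'
from h import *
for n in("scene","top"):
    p=cams.snapshot(n); save(p,n+"0")
    print(n,p["fov_y"],K(p),p["cx"],p["cy"],(-np.asarray(p["R"]).T@p["t"]).round(3))
    for l in("bed","recess","die_center","small_die_center","punch","keeper_pivot","keeper_post"):
        for d in models.pinpoint(p,l)[:3]: print(l,np.round(d["position"],4),round(d["p"],2),proj(p,d["position"]).round())
o=robot.get_obs();print(o["time"],o["tool_pos"],o["ee_rot"],o["wrist_force"])
E
```

```text
scene 47.66342646482747 434.6705111013108 254.9673647670764 199.1692324487862 [ 1.495 -0.264  0.714]
bed [ 0.5293 -0.0609 -0.0006] 0.82 [236. 231.]
recess [ 0.5197 -0.0285  0.0221] 0.66 [246. 220.]
die_center [ 0.5324 -0.1461  0.0199] 0.62 [206. 231.]
die_center [ 0.7039 -0.0657  0.0028] 0.56 [251. 270.]
small_die_center [0.5796 0.0142 0.0254] 0.45 [267. 229.]
punch [ 0.599  -0.0513  0.0217] 0.47 [245. 238.]
keeper_pivot [0.5138 0.0384 0.0198] 0.76 [268. 216.]
keeper_post [0.4727 0.0231 0.0649] 0.55 [259. 196.]
top 50.20479578144364 409.8314595771995 255.73744731784817 189.36442749182413 [0.392 0.013 1.207]
bed [ 5.264e-01 -5.840e-02  3.000e-04] 0.59 [273. 187.]
bed [0.5039 0.4055 0.0051] 0.55 [114. 190.]
recess [ 0.5224 -0.0267  0.0218] 0.89 [262. 187.]
die_center [ 0.7018 -0.0733  0.0014] 0.68 [279. 129.]
die_center [ 0.5313 -0.1467  0.024 ] 0.6 [304. 185.]
small_die_center [0.5776 0.0119 0.0207] 0.39 [250. 168.]
punch [ 0.5995 -0.0515  0.0246] 0.5 [271. 161.]
keeper_pivot [0.5112 0.0345 0.0275] 0.64 [241. 190.]
keeper_pivot [0.5776 0.0122 0.0229] 0.43 [249. 168.]
keeper_post [0.47   0.0189 0.0624] 0.61 [246. 204.]
keeper_post [ 0.5303 -0.1478  0.0267] 0.51 [304. 186.]
0.8 [ 0.18436686 -0.51821558  0.20556008] [3.14139749e+00 1.72501640e-05 3.41799233e-01] [-0.07189445  0.01979828 -0.54972012]
```

View pics/top0.png

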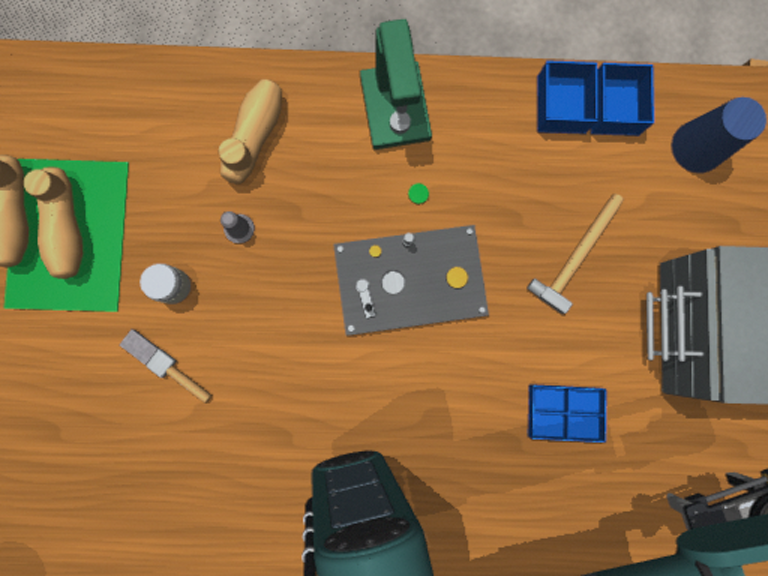

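View pics/scene0.png

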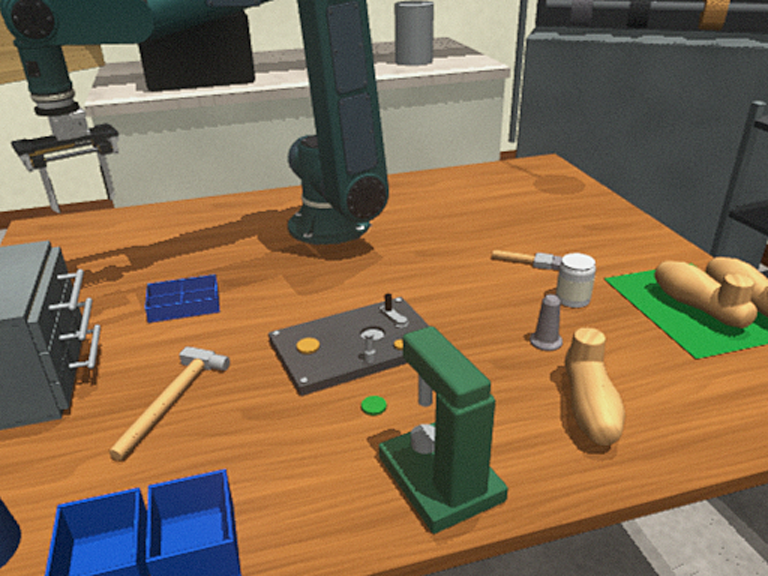

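```bash
cat >> h.py <<'E'
def segs(p,near):
    hsv=cv2.cvtColor(p["pixels"],cv2.COLOR_RGB2HSV)
    u,v=proj(p,near); out=[]
    m=cv2.inRange(hsv,(18,140,120),(32,255,255))
    n,L,S,C=cv2.connectedComponentsWithStats(m)
    for i in range(1,n):
        if S[i,4]>20 and np.hypot(C[i][0]-u,C[i][1]-v)<110: out.append((C[i],S[i,4]))
    return out
def bedpose(p):
    # fit bed-top outline by matching known rectangle corners
    hsv=cv2.cvtColor(p["pixels"],cv2.COLOR_RGB2HSV)
    m=cv2.inRange(hsv,(0,0,30),(180,70,150)); m=cv2.morphologyEx(m,cv2.MORPH_CLOSE,np.ones((9,9)))
    n,L,S,C=cv2.connectedComponentsWithStats(m)
    u,v=proj(p,(.53,-.09,.02)).astype(int); i=L[v,u]
    c,_=cv2.findContours((L==i).astype(np.uint8),0,2); c=max(c,key=cv2.contourArea)
    W=np.array([unproj(p,q[0],.02)[:2] for q in cv2.convexHull(c)])
    return cv2.minAreaRect((W*1000).astype(np.float32)),S[i]
E
python3 - <<'E'
from h import *
p=cams.snapshot("top")
print(bedpose(p))
for c,a in segs(p,(.53,-.06,.02)): print(c,a,unproj(p,c,.028))
q=cams.snapshot("scene")
for c,a in segs(q,(.53,-.06,.02)): print("sc",c,a,unproj(q,c,.028))
save(p,"c1",5,(215,145,335,230))
E
```

```text
(((527.07861328125, -59.397247314453125), (179.26780700683594, 278.58111572265625), 9.648783683776855), array([ 223,  150,  103,   73, 5552], dtype=int32))
[249.82978723 167.0212766 ] 47 [0.57967272 0.01121524 0.028     ]
[304.33333333 184.60784314] 153 [ 0.53293036 -0.14842582  0.028     ]
sc [204.93043478 229.60869565] 115 [ 0.53695983 -0.14802646  0.028     ]
sc [265.92857143 228.89285714] 28 [0.58307799 0.01001564 0.028     ]
```

View pics/c1.png

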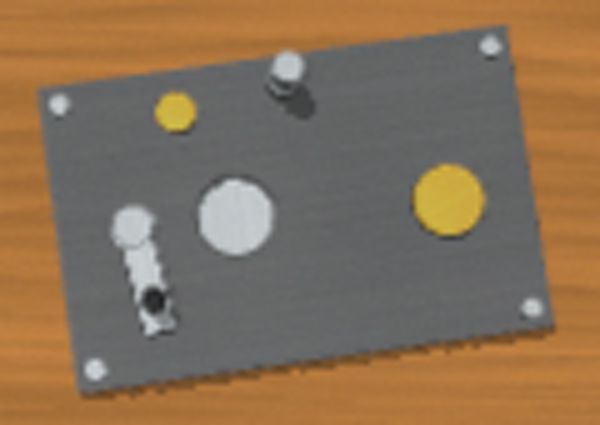

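```bash
cat >> h.py <<'E'
def recess(p):
    # bright floor blob near expected recess
    hsv=cv2.cvtColor(p["pixels"],cv2.COLOR_RGB2HSV)
    m=cv2.inRange(hsv,(0,0,160),(180,60,255))
    n,L,S,C=cv2.connectedComponentsWithStats(m)
    u=proj(p,(.521,-.025,.011)); i=min(range(1,n),key=lambda i:np.hypot(*(C[i]-u))+(S[i,4]<40)*50)
    return C[i],S[i,4],unproj(p,C[i],.011)[:2].round(4)
E
python3 - <<'E'
from h import *
for n in("top","scene"):
    p=cams.snapshot(n); print(n,recess(p))
    u=proj(p,(.5212,-.0249,.011)); print(u)
E
```

```text
top (array([261.59393939, 188.02424242]), np.int32(165), array([ 0.5211, -0.0251]))
[261.51338252 187.99227584]
scene (array([248.4137931 , 222.27586207]), np.int32(58), array([ 0.5151, -0.0211]))
[247.66160889 223.69070529]
```

Emit:
step_arm([
  [-0.574, 40, -16, 0, -7],
  [-0.574, 80, -33, 0, -14],
  [-0.574, 120, -50, 5, -21],
  [-0.574, 160, -66, 10, -28],
  [-0.574, 200, -83, 15, -35],
  [-0.574, 240, -99, 20, -42],
  [-0.574, 280, -116, 30, -49],
  [-0.574, 320, -132, 40, -56],
  [-0.574, 360, -149, 50, -63],
  [-0.574, 400, -165, 60, -70],
  [-0.574, 440, -181, 80, -75.8],
  [-0.574, 440, -181, 106, -75.8],
  [-0.574, 440, -181, 106, -75.8],
  [-0.574, 440, -181, 106, -75.8],
  [-0.574, 440, -181, 106, -75.8],
])

```text
time: 2.88
tool_pos: [0.5388, -0.2011, 0.1012]
ee_rot: [3.139, 0.002, 1.664]
wrist_force: [0.4, -0.0, -0.8]
width: 0.0199
```

Emit:
step_arm([
  [-0.574, 0, 0, 30, 0],
  [-0.574, 0, 0, 55, 0],
  [-0.574, 0, 0, 70, 0],
  [-0.574, 0, 0, 77.5, 0],
  [-0.574, 0, 0, 77.5, 0],
  [-0.574, 0, 0, 77.5, 0],
])

```text
time: 3.62
tool_pos: [0.539, -0.2006, 0.0231]
ee_rot: [3.14, 0.001, 1.665]
wrist_force: [1.0, 0.5, -0.2]
width: 0.0199
```

```bash
python3 - <<'E'
from h import *
p=cams.snapshot("scene"); o=robot.get_obs(); T=o["tool_pos"]; print(T,o["wrist_force"])
print("tcp px scene",proj(p,T)); save(p,"s2",5,(150,170,300,270))
q=cams.snapshot("top"); print("tcp top",proj(q,T),segs(q,(.53,-.06,.02)))
E
```

```text
[ 0.53898883 -0.20058916  0.02315841] [-0.17005811 -0.43096606  0.07675615]
tcp px scene [185.80728065 234.95611096]
tcp top [321.95818117 183.26539082] [(array([249.82978723, 167.0212766 ]), np.int32(47)), (array([304.12837838, 184.53378378]), np.int32(148))]
```

View pics/s2.png

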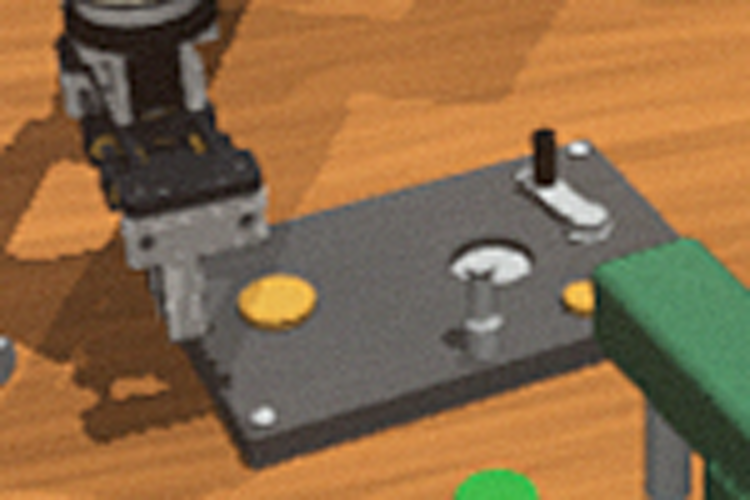

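Emit:
step_arm([
  [-0.574, 8, 0, 0, 0],
  [-0.574, 15, 0, 0, 0],
  [-0.574, 20, 0, 0, 0],
  [-0.574, 25, 0, 0, 0],
  [-0.574, 30, 0, 0, 0],
  [-0.574, 36, 0, 0, 0],
  [-0.574, 42, 0, 0, 0],
  [-0.574, 48, 0, 0, 0],
  [-0.574, 54, 0, 0, 0],
  [-0.574, 60, 0, 0, 0],
  [-0.574, 66, 0, 0, 0],
  [-0.574, 72, 0, 0, 0],
  [-0.574, 78, 0, 0, 0],
  [-0.574, 84, 0, 0, 0],
  [-0.574, 90, 0, 0, 0],
  [-0.574, 95, 0, 0, 0],
  [-0.574, 98, 0, 0, 0],
  [-0.574, 100, 0, 0, 0],
  [-0.574, 100, 0, 0, 0],
  [-0.574, 100, 0, 0, 0],
])

```text
time: 6.22
tool_pos: [0.5288, -0.1006, 0.0219]
ee_rot: [-3.142, -0.0, 1.665]
wrist_force: [0.2, -1.0, 0.8]
width: 0.0202
```

```bash
cat >> h.py <<'E'
def status():
    T=np.array(robot.get_obs()["tool_pos"]); print("tcp",T.round(4),np.round(robot.get_obs()["wrist_force"],1))
    yaw=robot.get_obs()["ee_rot"][2]; a=np.array([[np.cos(yaw),np.sin(yaw)],[np.sin(yaw),-np.cos(yaw)]])
    for n in("top","scene"):
        p=cams.snapshot(n)
        for c,s in segs(p,(.53,-.06,.02)):
            X=unproj(p,c,.028)[:2]; print(n,c.round(1),s,X.round(4),"tool-axes from tcp mm",(a@(X-T[:2])*1000).round(1),"to recess",(a@(np.array([.5212,-.025])-X)*1000).round(1))
        save(p,n+"_last",5,(200,130,350,240) if n=="top" else (150,170,300,270))
E
python3 -c "
from h import *
status()"
```

```text
tcp [ 0.5288 -0.1006  0.0219] [ 0.2 -1.   0.8]
top [249.8 167. ] 47 [0.5797 0.0112] tool-axes from tcp mm [106.5  61.1] to recess [-30.6 -61.6]
top [279.3 188.1] 21 [ 0.5205 -0.0759] tool-axes from tcp mm [25.4 -6. ] to recess [50.6  5.5]
scene [232.4 223.2] 86 [ 0.5297 -0.0701] tool-axes from tcp mm [30.3  3.7] to recess [45.7 -4.2]
scene [265.8 229. ] 28 [0.5832 0.0095] tool-axes from tcp mm [104.5  64.5] to recess [-28.5 -65. ]
```

View pics/top_last.png

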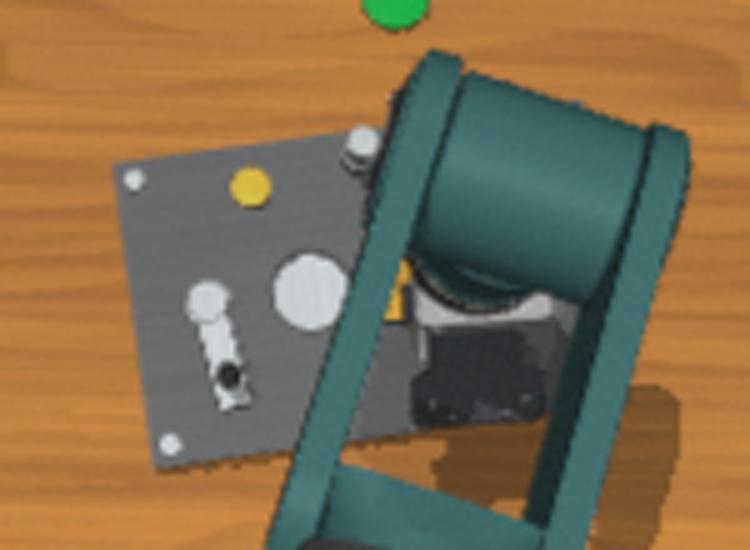

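Emit:
step_arm([
  [-0.574, 5, 0, -1, 0],
  [-0.574, 10, 0, -1, 0],
  [-0.574, 15, 0, -1, 0],
  [-0.574, 20, 0, -1, 0],
  [-0.574, 25, 0, -1, 0],
  [-0.574, 30, 0, -1, 0],
  [-0.574, 34, 0, -1, 0],
  [-0.574, 38, 0, -1, 0],
  [-0.574, 41, -0.3, -1, 0],
  [-0.574, 43, -0.4, -1, 0],
  [-0.574, 44, -0.4, -1, 0],
  [-0.574, 44, -0.4, -1, 0],
  [-0.574, 44, -0.4, -1, 0],
])

```text
time: 7.95
tool_pos: [0.5242, -0.0568, 0.0228]
ee_rot: [-3.141, -0.0, 1.665]
wrist_force: [-0.5, 0.7, 0.7]
width: 0.0199
```

```bash
python3 -c "
from h import *
status()"
```

```text
tcp [ 0.5242 -0.0568  0.0228] [-0.5  0.7  0.7]
top [249.6 167. ] 44 [0.5798 0.0118] tool-axes from tcp mm [63.1 61.9] to recess [-31.2 -61.8]
top [261.1 188.5] 57 [ 0.5179 -0.0232] tool-axes from tcp mm [34.1 -3.1] to recess [-2.1  3.1]
scene [248.1 219.6] 43 [ 0.5259 -0.0243] tool-axes from tcp mm [32.2  4.8] to recess [-0.3 -4.8]
scene [265.6 229. ] 28 [0.5831 0.009 ] tool-axes from tcp mm [60.  64.8] to recess [-28.  -64.8]
```

View pics/scene_last.png

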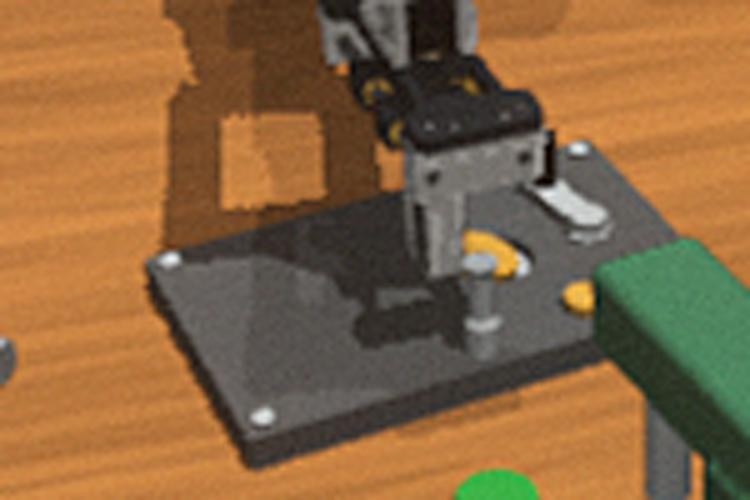

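Emit:
step_arm([
  [-0.574, 1, 0, 0, 0],
  [-0.574, 2, 0, 0, 0],
  [-0.574, 3, 0, 0, 0],
  [-0.574, 4, 0, 0, 0],
  [-0.574, 5, 0, 0, 0],
  [-0.574, 6, 0, 0, 0],
  [-0.574, 6, 0, 0, 0],
  [-0.574, 6, 0, 0, 0],
])

```text
time: 9.05
tool_pos: [0.5238, -0.0509, 0.023]
ee_rot: [-3.142, 0.0, 1.665]
wrist_force: [1.1, -1.0, -0.1]
width: 0.02
```

```bash
python3 -c "
from h import *
status()"
```

```text
tcp [ 0.5238 -0.0509  0.023 ] [ 1.1 -1.  -0.1]
top [248.2 166.8] 25 [0.5802 0.0159] tool-axes from tcp mm [61.1 62.4] to recess [-35.1 -62.6]
top [258.9 188.8] 54 [ 0.5167 -0.0168] tool-axes from tcp mm [34.6 -3.8] to recess [-8.6  3.7]
scene [250.5 220.9] 45 [ 0.5343 -0.0198] tool-axes from tcp mm [29.9 13.4] to recess [ -3.9 -13.5]
scene [265.8 228.8] 28 [0.5826 0.0097] tool-axes from tcp mm [54.7 64.3] to recess [-28.7 -64.4]
```

View pics/scene_last.png

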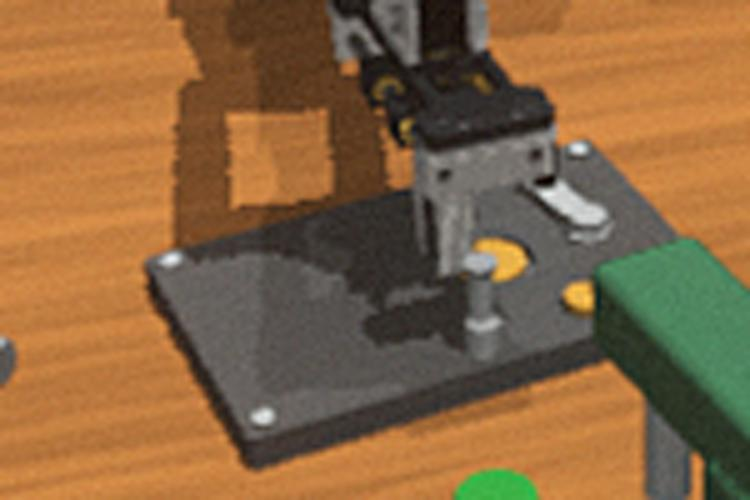

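Emit:
step_arm([
  [-0.574, -5, 0, -2, 0],
  [-0.574, -5, 0, -40, 0],
  [-0.8, -5, 0, -90, 0],
  [-1, 0, 0, -127, 0],
  [-1, 40, -20, -127, -5],
  [-1, 90, -40, -127, -12.6],
  [-1, 126, -52, -127, -12.6],
  [-1, 126, -52, -127, -12.6],
  [-1, 126, -52, -127, -12.6],
])

```text
time: 10.28
tool_pos: [0.4606, 0.0691, 0.1502]
ee_rot: [3.141, 0.001, 1.885]
wrist_force: [0.4, -0.2, -0.3]
width: 0.0002
```

```bash
python3 - <<'E'
from h import *
status()
for n in("top","scene"):
    p=cams.snapshot(n)
    for l in("keeper_post","keeper_pivot","die_center"):
        print(n,l,[(np.round(d["position"],4),round(d["p"],2)) for d in models.pinpoint(p,l)[:2]])
a=cv2.imread("pics/scene_last.png");b=cv2.imread("pics/top_last.png")
cv2.imwrite("pics/both.png",np.vstack([a[:,:][:300+100],b[:400]])[:, :750] if 0 else cv2.resize(np.hstack([a[:500],b[:500]]),(800,267)))
E
```

```text
tcp [0.4606 0.0691 0.1502] [ 0.4 -0.2 -0.3]
top [250.2 166.8] 41 [0.5804 0.0102] tool-axes from tcp mm [-93.   95.8] to recess [-15.2 -67.2]
top [262.3 188. ] 147 [ 0.5195 -0.0265] tool-axes from tcp mm [-109.1   26.6] to recess [0.9 2.1]
scene [249.1 221.2] 51 [ 0.5346 -0.0237] tool-axes from tcp mm [-111.1   41.7] to recess [  2.9 -13.1]
scene [265.7 229. ] 27 [0.5832 0.0093] tool-axes from tcp mm [-94.6  98.2] to recess [-13.5 -69.6]
top keeper_post []
top keeper_pivot [(array([0.5075, 0.035 , 0.0261]), 0.91)]
top die_center [(array([ 7.043e-01, -7.340e-02,  2.000e-04]), 0.67), (array([ 0.5179, -0.0272,  0.0192]), 0.44)]
scene keeper_post [(array([0.4738, 0.0201, 0.0688]), 0.55)]
scene keeper_pivot [(array([0.5114, 0.0391, 0.0222]), 0.66)]
scene die_center [(array([ 0.7037, -0.0692,  0.002 ]), 0.67), (array([ 0.5187, -0.022 ,  0.0125]), 0.58)]
```

View pics/both.png

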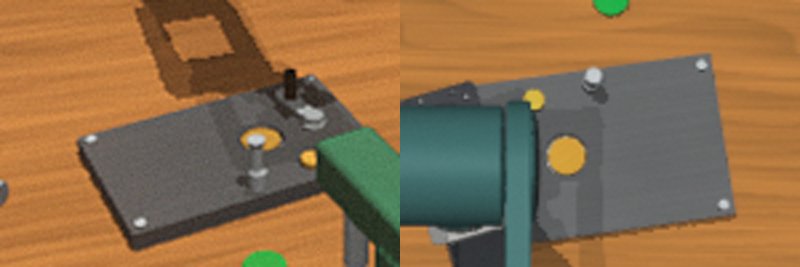

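```bash
python3 - <<'E'
from h import *
p=cams.snapshot("scene"); save(p,"s5",12,(225,195,285,240))
E
```

```text
(no output)
```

View pics/s5.png

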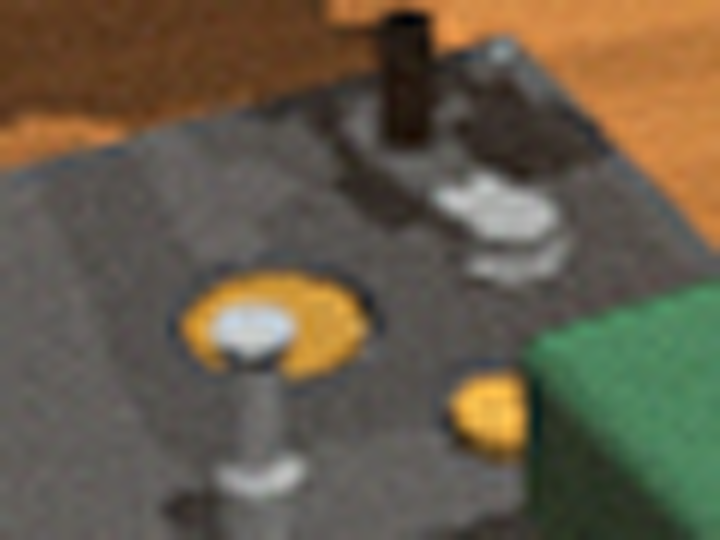

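Emit:
step_arm([
  [-1, 0, -6.6, 30, 0],
  [-1, 0, -6.6, 70, 0],
  [-1, 0, -6.6, 95, 0],
  [-1, 0, -6.6, 111, 0],
  [-1, -8, -6.6, 111, 0],
  [-1, -16, -6.6, 111, 0],
  [-1, -24, -6.6, 111, 0],
  [-1, -24, -6.6, 111, 0],
])

```text
time: 11.82
tool_pos: [0.4622, 0.0441, 0.0398]
ee_rot: [3.14, 0.001, 1.883]
wrist_force: [0.6, -0.5, -0.5]
width: 0.0003
```

```bash
python3 - <<'E'
from h import *
o=robot.get_obs();T=np.array(o["tool_pos"])[:2]*1000;yaw=o["ee_rot"][2];print(T,o["tool_pos"][2],np.degrees(yaw),o["wrist_force"])
b=np.radians(9.65);R=np.array([[np.cos(b),-np.sin(b)],[np.sin(b),np.cos(b)]]);piv=np.array([527.1,-59.4])+R@[0,95]
tx=np.array([np.cos(yaw),np.sin(yaw)]);ty=np.array([np.sin(yaw),-np.cos(yaw)])
for ad in (81.4,76,71,66,61,56,51,46,41,36,31,26,21,16,11,7,4,2,0):
    a=np.radians(ad);d=np.array([np.cos(a),-np.sin(a)])
    P=piv+R@(45*np.array([-np.sin(a),-np.cos(a)])-15*d)
    print(ad,(tx@(P-T)).round(1),(ty@(P-T)).round(1),round(np.degrees(yaw)-(189.65-ad),1))
E
```

```text
[462.17134023  44.07275726] 0.03983849795835577 107.90896816643328 [ 0.5609037  -0.51208982 -0.45749162]
81.4 -9.7 -1.5 -0.3
76 -14.0 -2.7 -5.7
71 -18.1 -3.4 -10.7
66 -22.2 -3.8 -15.7
61 -26.3 -3.8 -20.7
56 -30.4 -3.4 -25.7
51 -34.5 -2.7 -30.7
46 -38.5 -1.7 -35.7
41 -42.4 -0.3 -40.7
36 -46.2 1.5 -45.7
31 -49.8 3.5 -50.7
26 -53.2 5.9 -55.7
21 -56.3 8.5 -60.7
16 -59.3 11.4 -65.7
11 -61.9 14.6 -70.7
7 -63.9 17.3 -74.7
4 -65.2 19.4 -77.7
2 -66.0 20.8 -79.7
0 -66.8 22.3 -81.7
```

Emit:
step_arm([
  [-1, -5, -1, 0, 0],
  [-1, -9.7, -1.5, 0, -0.3],
  [-1, -14, -2.7, 0, -5.7],
  [-1, -18, -3.4, 0, -10.7],
  [-1, -22, -3.8, 0, -15.7],
  [-1, -26.3, -3.8, 0, -20.7],
  [-1, -30.4, -3.4, 0, -25.7],
  [-1, -34.5, -2.7, 0, -30.7],
  [-1, -38.5, -1.7, 0, -35.7],
  [-1, -42.4, -0.3, 0, -40.7],
  [-1, -46.2, 1.5, 0, -45.7],
  [-1, -49.8, 3.5, 0, -50.7],
  [-1, -53.2, 5.9, 0, -55.7],
  [-1, -56.3, 8.5, 0, -60.7],
  [-1, -59.3, 11.4, 0, -65.7],
  [-1, -61.9, 14.6, 0, -70.7],
  [-1, -63.9, 17.3, 0, -74.7],
  [-1, -65.2, 19.4, 0, -77.7],
  [-1, -65.2, 19.4, 0, -77.7],
])

```text
time: 14.2
tool_pos: [0.4996, -0.0116, 0.0387]
ee_rot: [-3.141, -0.001, -3.043]
wrist_force: [0.1, -1.0, -0.9]
width: 0.0006
```

```bash
python3 - <<'E'
from h import *
o=robot.get_obs();print(o["tool_pos"],np.degrees(o["ee_rot"]),o["wrist_force"])
p=cams.snapshot("scene"); save(p,"s6",8,(210,180,300,250))
for l in("keeper_post","keeper_pivot"):print(l,[(np.round(d["position"],4),round(d["p"],2)) for d in models.pinpoint(p,l)[:2]])
E
```

```text
[ 0.4995664  -0.01156855  0.03868889] [-1.79982587e+02 -5.68518769e-02 -1.74352142e+02] [ 0.12267478 -1.03132334 -0.86509157]
keeper_post [(array([ 0.5168, -0.013 ,  0.0651]), 0.75)]
keeper_pivot [(array([0.5127, 0.0396, 0.0209]), 0.63)]
```

View pics/s6.png

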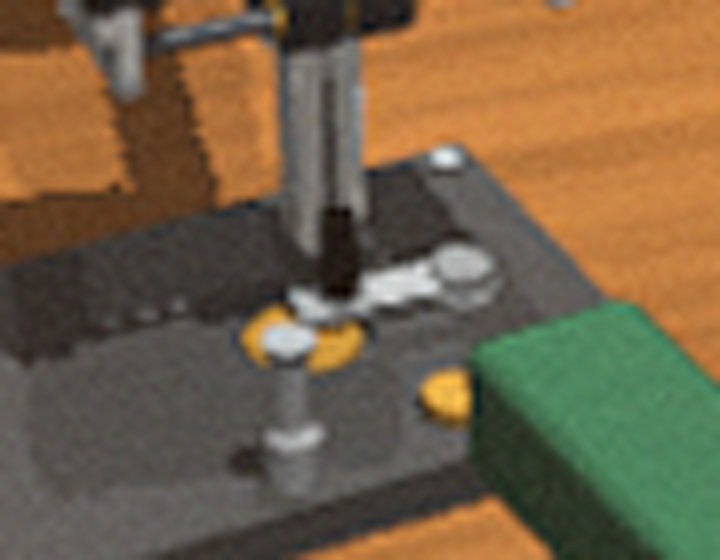

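Emit:
step_arm([
  [-1, -1, 0, 0, -1],
  [-1, -2, 0, 0, -2],
  [-1, -3, 0, 0, -3],
  [-1, -3.5, 0, 0, -4],
  [-1, -3.5, 0, 0, -4],
])

```text
time: 14.98
tool_pos: [0.5036, -0.0108, 0.039]
ee_rot: [3.142, 0.0, -2.972]
wrist_force: [-1.2, -1.4, 0.1]
width: 0.0006
```

Emit:
step_arm([
  [-1, -0.7, 0, 0, 0],
  [-1, -1.4, 0, 0, 0],
  [-1, -2, 0, 0, 0],
  [-1, -2, 0, 0, 0],
])

```text
time: 15.48
tool_pos: [0.5039, -0.0108, 0.039]
ee_rot: [3.142, -0.003, -2.973]
wrist_force: [-6.4, -2.0, 4.3]
width: 0.0002
```

Emit:
step_arm([
  [-1, 5, 0, 0, 0],
  [-1, 15, 0, 0, 0],
  [-1, 20, 0, -40, 0],
  [-1, 20, 0, -90, 0],
  [-1, 60, 0, -120, 0],
  [-1, 110, 0, -130, 0],
  [-1, 150, 60, -140, 0],
  [-1, 160, 110, -140, 0],
  [-1, 160, 160, -140, 0],
  [-1, 160, 200, -140, 0],
  [-1, 160, 200, -140, 0],
  [-1, 160, 200, -140, 0],
])

```text
time: 16.98
tool_pos: [0.3139, 0.1593, 0.1789]
ee_rot: [-3.141, 0.0, -2.972]
wrist_force: [0.4, -0.7, 0.1]
width: 0.0006
```

```bash
python3 - <<'E'
from h import *
status()
p=cams.snapshot("top"); print(np.round([proj(p,(.5112,.0343,.032)),proj(p,(.5187,-.0101,.063))],1))
for l in("keeper_post","keeper_pivot","die_center","small_die_center","punch"):print(l,[(np.round(d["position"],4),round(d["p"],2)) for d in models.pinpoint(p,l)[:2]])
a=cv2.imread("pics/scene_last.png")[:500];b=cv2.imread("pics/top_last.png")[:500]
cv2.imwrite("pics/both2.png",cv2.resize(np.vstack([a,b]),(450,600)))
E
```

```text
tcp [0.3139 0.1593 0.1789] [ 0.4 -0.7  0.1]
top [249.8 167. ] 47 [0.5797 0.0112] tool-axes from tcp mm [-237.  -190.7] to recess [ 63.7 -25.8]
top [263.8 188.2] 95 [ 0.519  -0.0309] tool-axes from tcp mm [-170.1 -222. ] to recess [-3.1  5.4]
scene [265.7 228.9] 30 [0.5831 0.0094] tool-axes from tcp mm [-240.  -193.1] to recess [ 66.8 -23.5]
[[241.1 190.1]
 [256.9 186.8]]
keeper_post [(array([ 0.5207, -0.0112,  0.0675]), 0.57), (array([ 0.5176, -0.0253,  0.0176]), 0.44)]
keeper_pivot [(array([0.5118, 0.0367, 0.0276]), 0.75), (array([ 6.247e-01,  2.770e-01, -6.000e-04]), 0.37)]
die_center [(array([ 0.7037, -0.0722,  0.0022]), 0.72), (array([ 0.517 , -0.0219,  0.0191]), 0.42)]
small_die_center [(array([0.5793, 0.013 , 0.0227]), 0.55)]
punch [(array([ 0.5996, -0.0508,  0.0234]), 0.53)]
```

View pics/both2.png

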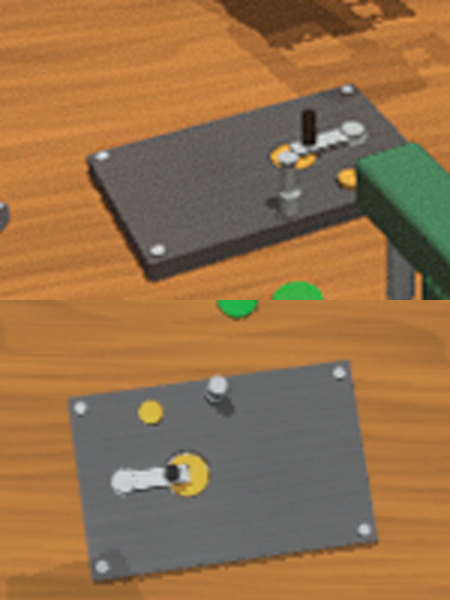

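```bash
python3 -c "
from h import *
print(robot.close_job())"
```

```text
the job is handed in; nothing more can be done
None
```

The job is handed in at about 17 s of the 51 s allowed: the larger brass disc is in the recess and the keeper is closed over it. No verdict was reported, so this rests on my own checks.

- **Disc:** I pushed it across the bed with the fingertips slightly apart. Seen from above, before the keeper covered it, its centre was within about 2 mm of the recess centre. The side view showed no brass edge standing above the bed, so I judged it flat; I had no direct measure of tilt.
- **Keeper:** I swung it round by the post with the fingers shut. It reached its stop: the force rose to about 6 N while the tip moved only 0.3 mm of a commanded 2 mm. The post was found within about 2.5 mm of where it should be when closed.
- **Other things:** The small disc read the same in the top picture before and after, and the punch estimate agreed within 1 mm. I did not re-measure the bystanders at the end. The arm finished well clear of the bed.
- **Disagreements:** The two cameras differed by about 4 mm along x; I relied on the top camera, which agreed with the bed's outline. The last colour check put the disc 5 to 6 mm off centre, but the keeper hid part of it then, so I did not use that reading.

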